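Put the transformer away and seal the sliding-lid case

TASK

Stand the small transformer upright inside the open compartment of the parts case and let go of it. Then push the case's sliding lid shut along its track until it is firmly home, squashing the rubber seal in the end frame; it must stay sealed when you let go. Press gently at the end so as not to crush the seal, and leave the heat sink and the two capacitors where they are.

Things in the scene. Friction and masses are not known exactly. Their poses are not given: they have to be found in the camera images.
- parts_case: Low grey metal case fixed to the bench, 134 (x) x 290 (y) x 48 mm high. Origin: centre of its underside. Its y axis runs along the lid's track: open compartment in the -y half, closed deck in the +y half, raised end frame (69 mm high) with a rubber seal at the -y end. The lid slides toward -y to close. Track rails along both long edges reach z 61 mm.
- compartment (a point): Point on the compartment's inner floor, 60 mm toward -y of the case's centre, 5 mm above the bench; axes as the case. The compartment is 110 mm wide (x), 43 mm deep, and reaches from 58 mm toward -y to 57 mm toward +y of this point. At the start the lid covers at most 12 mm of its +y end, the seal overhangs at most 17 mm of its -y end.
- lid: Aluminium lid, 122 (x) x 135 (y) x 6 mm, slides only along the case's y. Origin: middle of the lower edge of its leading (-y) side, 50.5 mm above the bench; axes as the case. At the start its leading edge is 11 mm toward -y to 6 mm toward +y of the case's centre. Sliding friction 5 to 7 N, more when fast; it stays where left. A dark grip bar stands on it.
- lid_grip (a point): Centre of the lid's upright grip bar, 85 mm behind (+y of) the leading edge, 71.5 mm above the bench; axes as the case. The bar is 70 mm long (x), 10 mm thick (y), its top 13 mm above this point; its foot plate, 18 mm wide in y, has its top 12 mm under this point, the lid's top is 15 mm under it.
- seal_bar: Screw-adjusted seal in the end frame, a 102 mm rubber strip facing +y, level with the lid. Its pose is that of its mounting (origin and axes the case's), not of the rubber: the rubber face lies 101 to 131 mm toward -y of the case's centre, different each time, so feel for it. The rubber gives 5 mm, rising from 0 to 4 N (on top of the lid's friction), then is solid. Over 15 N on the rubber damages it.
- transformer: Small transformer, nearly a block with a black core and a yellow face, 34 x 34 x 29 mm, about 0.14 kg, loose on the bench to the right of the case. Origin: centre of its underside, z up. Its solid is 30 mm across its x axis and 34 mm across its y axis.
- heat_sink: Black finned heat sink, 47 x 44 x 48 mm, loose on the bench; leave it alone. Origin: centre of its underside.
- cap_can_1: Black upright capacitor can, 18 mm diameter, 28 mm tall, loose; leave it alone. Origin: centre of its underside.
- cap_can_2: A second such capacitor can, 18 mm diameter, 28 mm tall, loose; leave it alone. Origin: centre of its underside.
Things that resemble listed ones, but are neither listed nor needed, are in the scene too. What is shaped like the transformer but purple or turquoise is not meant.

How it is judged:
By the outcome, as a careful person would: the job done as asked, in the order asked, and still so for the second after the job is handed in, with the robot touching nothing.
It also fails if it takes over 59 s, if anything falls off the work surface, if the arm or the gripper's body presses on something with over 40 N, if the wrist force passes 120 N, or if a joint passes its speed limit or range.

ROBOT

A 6-joint arm with a two-finger parallel gripper is mounted at the origin on a cart in front of the work surface, level with it; the furniture and walls round the work are solid. World frame = base frame: x ahead of the robot, y to its left, z up, the work surface at z = 0. Lengths are in m, angles in rad, forces in N, time in s.
With the tool pointing down it reaches from about 0.35 to 0.775 m from the base axis. Payload 5.5 kg.
Tool frame: the origin (TCP) lies at the very end of the fingers, on their centre line; the grasp point (between the pads) lies 19 mm behind it; z points along the fingers, y is the line along which they close (so a half turn about z gives the same grasp; the last joint's range is limited). The gripper opens to 85 mm and grips with 20 to 120 N. Pads are 22 mm wide; open, the fingers measure 114 mm over their backs; the gripper's body (76 mm by 85 mm) begins 54 mm behind the grasp point. The pads swing forward as they close: fully open they stand 13 mm farther back than shut.
Start: joints at [-0.14, 0.313, 0.046, 1.304, 0, 1.431], TCP at [0.575, -0, 0.197] pointing down, gripper open.
Joint ranges: [-2.76, 2.76], [-0.86, 1.69], [-1.03, 1.26], [-2.2, 2.34], [-1.47, 1.5], [-3.14, 3.14]. Speed limits (rad/s): [2.57, 2.57, 3.14, 3.14, 3.14, 3.14].

INTERFACE

Orientations are given as a unit quaternion [w, x, y, z].
In Python, from workcell import env, read_camera, get_calibration gives the robot as it stands.
- The arm moves only by the tool jog_arm, never from a script. Its argument "motion" is one flat list of numbers, 7 for each row, row after row: the shift along the tool's x, y, z as a fraction of full scale, then the turn, a rotation vector about the tool's x, y, z as a fraction of full scale, then the opening, from 0 (shut) to 1 (fully open). In form: [x, y, z, wx, wy, wz, grip, x, y, z, wx, wy, wz, grip, ...]. A call has 1 to 12 rows; each row is the pose to reach, as a shift and turn from the pose commanded when the call began, along the tool's axes at that moment; what a row does not reach only later rows make up. Full scale, the value 1, is 0.2 m for a shift and 90 degrees for a turn. A row lasts 1/8 s, in which the tool goes at most 62.5 mm and 10.7 degrees, less where a joint would pass 70% of its speed; a pose out of reach is approached as far as the arm can. A call with a number of a shift or a turn outside -1 to 1 is refused whole. A call with a gripper value outside its range is refused whole. The fingers move at their own pace and stop on an object; "newtons" is the grip in N (left out, the last holds). Time passes only in rows, so rows that repeat a pose let the fingers close. It gives the time, the measured TCP pose, the force, the opening and the grip force at its end, in the units of the state.
- env.get_state(): the state, without advancing time (a new reading comes with each control period).
- read_camera(name): name is "scene" or "side" or "wrist"; returns the picture (384x512x3 uint8, red, green, blue); there is no depth.
- get_calibration(name): a dict with "fx", "fy", "cx", "cy" (pixels), "world_from_camera" (4x4, takes a point from camera to world coordinates). Camera axes: x right, y down, z forward; pixel columns grow to the right and rows downward; lengths in m; the calibration is good to about 2 mm. A picture is of the moment at which its call begins: read the wrist's pose just before it. get_calibration takes no time and is no camera call; for the wrist camera it gives the pose at the moment of the call.
- env.hand_in(): hands the job in; it is judged then, once.
The state is a dict: "clock": time; "joint_pos": joint angles; "qvel": joint speeds; "tau": joint torques, N m; "tcp_pos": TCP position; "orientation": TCP orientation; "wrist_force": force on the tool from outside, world axes, zero at the start; "ft_torque": the same for the moment, N m; "finger_gap": finger opening in m; "grip_force": force on a finger pad.
Only numpy, scipy, OpenCV 4.12 (cv2) and the standard library are available. Lean on these libraries where they do the work, as an engineer would, in place of code of your own. Each camera call takes 0.05 s, during which the arm holds its last target. There are 200 camera calls.

## Working session

There is one attempt and no reset: what is moved stays moved. The work goes in short steps, Python scripts to look and compute and a tool call to move; the robot and the scene stay as the last step left them, time stands still between calls to the robot, and variables do not carry over. Pictures are saved under pics/ and viewed, at most 10 in all, crops included, and the job is handed in when it is done.

Besides the shell and the picture viewer there is one more tool, called after "Call:" as a command line: name --argument value ..., lists and objects as JSON in quotes. jog_arm: Moves the arm, as the interface text tells. Shift numbers are shares of 0.2 m and turn numbers shares of 90 degrees, none past 1 either way. Its arguments: {"type":"object","properties":{"motion":{"type":"array","items":{"type":"number"}},"newtons":{"type":"number"}},"required":["motion"]}

```bash
mkdir -p pics; cat > h.py <<'E'
import numpy as np, cv2
from workcell import env, read_camera, get_calibration
def snap(n,f):
    c=get_calibration(n); im=read_camera(n); cv2.imwrite(f'pics/{f}.png',im[:,:,::-1]); np.savez(f'pics/{f}.npz',im=im,**{k:c[k] for k in c}); return im
def ray(f,u,v):
    c=np.load(f'pics/{f}.npz'); T=c['world_from_camera']
    d=T[:3,:3]@np.array([(u-c['cx'])/c['fx'],(v-c['cy'])/c['fy'],1]); return T[:3,3],d
def onz(f,u,v,z):
    o,d=ray(f,u,v); return o+d*(z-o[2])/d[2]
def tri(f1,p1,f2,p2):
    o,d=ray(f1,*p1);q,e=ray(f2,*p2); d/=np.linalg.norm(d); e/=np.linalg.norm(e)
    s=np.linalg.lstsq(np.c_[d,-e],q-o,rcond=None)[0]; a,b=o+s[0]*d,q+s[1]*e
    return (a+b)/2, np.linalg.norm(a-b)
E
python3 - <<'E'
from h import *
ims=[snap(n,n+'0') for n in('scene','side','wrist')]
cv2.imwrite('pics/both.png',np.vstack([np.hstack(ims[:2]),])[:,:,::-1])
s=env.get_state(); print(s['tcp_pos'],s['orientation'],s['clock'],s['wrist_force'])
for n in('scene','side','wrist'): print(n,get_calibration(n)['world_from_camera'].round(3).tolist(), get_calibration(n)['fx'])
E
```

```text
[5.74617643e-01 4.69497058e-05 1.96630898e-01] [-5.31634541e-04  7.07121828e-01  7.07091433e-01 -3.77035659e-04] 0.15 [-0.17295368 -0.54543033  0.34577447]
scene [[0.617, -0.419, 0.666, -0.069], [-0.787, -0.333, 0.519, -0.569], [0.004, -0.845, -0.535, 0.536], [0.0, 0.0, 0.0, 1.0]] 448.6572418781007
side [[0.895, -0.19, 0.404, 0.144], [-0.445, -0.328, 0.833, -0.841], [-0.026, -0.925, -0.378, 0.411], [0.0, 0.0, 0.0, 1.0]] 430.5528877605367
wrist [[1.0, -0.0, 0.0, 0.574], [-0.0, -0.948, -0.318, 0.082], [0.0, 0.318, -0.948, 0.372], [0.0, 0.0, 0.0, 1.0]] 273.9412204030435
```

View pics/scene0.png

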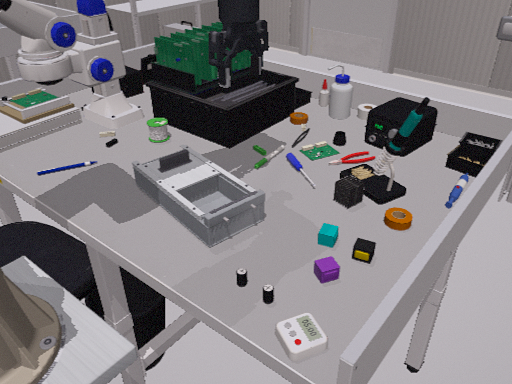

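View pics/side0.png

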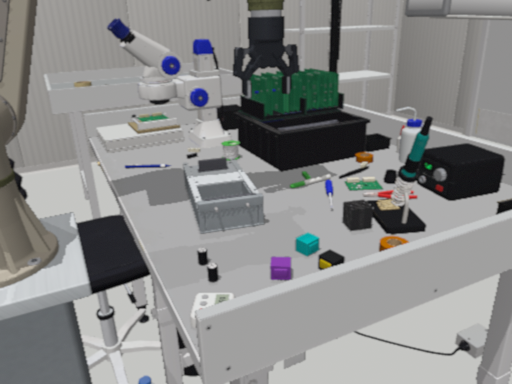

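View pics/wrist0.png

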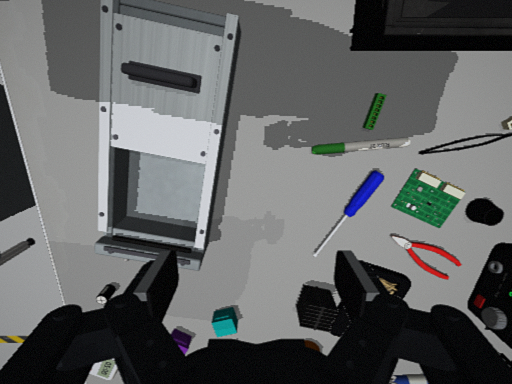

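Scene: transformer (black/yellow) at about (364,250) and in side at (331,261); case at about (197,192), grip bar at (174,160). Wrist: case with end frame at (150,250), grip bar from (124,68) to (200,82), heat sink (318,305), transformer hidden under the gripper.

```bash
python3 - <<'E'
from h import *
np.set_printoptions(precision=4,suppress=True)
print('transf',tri('scene0',(364,250),'side0',(331,261)))
im=np.load('pics/wrist0.npz')['im']
g=cv2.cvtColor(im,cv2.COLOR_RGB2GRAY)
m=(g<75).astype(np.uint8); m[:55]=0;m[95:]=0;m[:,:112]=0;m[:,212:]=0
r=cv2.minAreaRect(cv2.findContours(m,0,2)[0][0] if 0 else max(cv2.findContours(m,0,2)[0],key=cv2.contourArea)); print(r)
for p in cv2.boxPoints(r): print(p,onz('wrist0',*p,.0845))
for nm,p,z in [('frameL',(97,238),.069),('frameR',(202,262),.069),('leadL',(109,150),.0565),('leadR',(207,163),.0565),('boltL0',(104,109),.061),('boltL1',(101,214),.061),('boltR0',(219,48),.061),('boltR1',(194,234),.061)]: print(nm,onz('wrist0',*p,z))
for nm,p in [('sceneframe',(262,205)),('framefar',(214,236))]: print(nm,onz('scene0',*p,.069))
c=cv2.resize(im[0:280,60:260],None,fx=2.8,fy=2.1,interpolation=cv2.INTER_CUBIC)[:,:,::-1]
a=np.load('pics/scene0.npz')['im'][140:245,125:270]
cv2.imwrite('pics/c1.png',c)
E
```

```text
transf (array([ 0.5187, -0.332 ,  0.0226]), np.float64(0.0002626593835227787))
((160.41534423828125, 75.98257446289062), (81.64061737060547, 18.062339782714844), 11.633633613586426)
[118.6124  76.5967] [0.442  0.1089 0.0845]
[122.2548  58.9054] [0.4479 0.1243 0.0845]
[202.2182  75.3685] [0.5227 0.11   0.0845]
[198.5759  93.0598] [0.5181 0.094  0.0845]
frameL [ 0.3793 -0.0716  0.069 ]
frameR [ 0.5061 -0.1054  0.069 ]
leadL [0.4057 0.0341 0.0565]
leadR [0.5173 0.019  0.0565]
boltL0 [0.4102 0.0789 0.061 ]
boltL1 [ 0.385  -0.0432  0.061 ]
boltR0 [0.537  0.1377 0.061 ]
boltR1 [ 0.4968 -0.0701  0.061 ]
sceneframe [ 0.464  -0.1463  0.069 ]
framefar [ 0.3429 -0.1403  0.069 ]
```

View pics/c1.png

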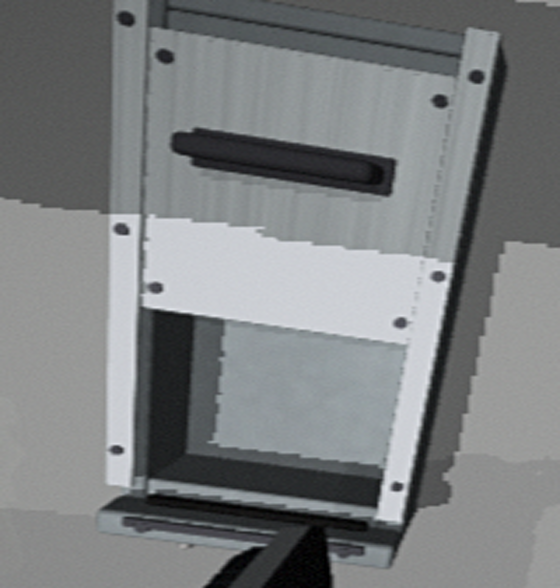

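Call:
jog_arm --motion '[-0.5, -0.15, 0, 0, 0, 0, 1, -1, -0.27, 0, 0, 0, 0, 1, -1, -0.27, 0, 0, 0, 0, 1, -1, -0.27, 0, 0, 0, 0, 1, -1, -0.27, 0, 0, 0, 0, 1]'

```text
clock: 0.78
tcp_pos: [0.5206, -0.201, 0.197]
orientation: [-0.0, 0.708, 0.706, 0.0]
wrist_force: [-0.0, -0.6, 0.3]
finger_gap: 0.0854
grip_force: 0.0
```

Call:
jog_arm --motion '[-0.4, 0, 0, 0, 0, 0, 1, -0.85, 0, -0.1, 0, 0, 0, 1, -0.85, 0, -0.1, 0, 0, 0, 1, -0.85, 0, -0.1, 0, 0, 0, 1, -0.85, 0, -0.1, 0, 0, 0, 1]'

```text
clock: 1.4
tcp_pos: [0.5215, -0.3682, 0.2168]
orientation: [-0.001, 0.707, 0.708, 0.0]
wrist_force: [-1.1, -0.0, -0.2]
finger_gap: 0.0854
grip_force: 0.0
```

```bash
python3 - <<'E'
from h import *
np.set_printoptions(precision=4,suppress=True)
for nm,p,z in [('frL',(95.7,252),.069),('frR',(199,270),.069),('leadL',(111.8,145),.0565),('leadR',(206.4,164),.0565)]: print(nm,onz('wrist0',*p,z))
snap('wrist','w1'); snap('scene','s1')
s=env.get_state(); print(s['tcp_pos'],s['orientation'],s['clock'])
E
```

```text
frL [ 0.3741 -0.0911  0.069 ]
frR [ 0.5015 -0.1171  0.069 ]
leadL [0.4099 0.0398 0.0565]
leadR [0.5166 0.0178 0.0565]
[ 0.5215 -0.3678  0.2172] [-0.0005  0.7063  0.708   0.0002] 1.5
```

View pics/w1.png

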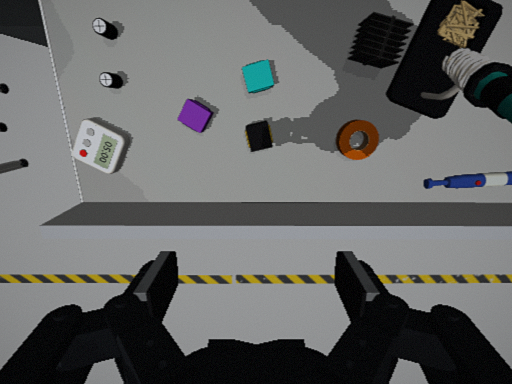

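Wrist view now: transformer's black top at about (259,136) with yellow at its left edge; purple (195,115), turquoise (258,76), cans (104,28) and (111,80); a bench-edge wall shows at rows 203–225.

```bash
python3 - <<'E'
from h import *
np.set_printoptions(precision=4,suppress=True)
im=np.load('pics/w1.npz')['im']; hsv=cv2.cvtColor(im,cv2.COLOR_RGB2HSV)
def rect(m,x0,y0,x1,y1):
    k=np.zeros_like(m);k[y0:y1,x0:x1]=m[y0:y1,x0:x1]
    return cv2.minAreaRect(max(cv2.findContours(k,0,2)[0],key=cv2.contourArea))
dark=(hsv[...,2]<65).astype(np.uint8); yel=((hsv[...,0]>18)&(hsv[...,0]<35)&(hsv[...,1]>110)).astype(np.uint8)
for n,m in(('dark',dark),('yel',yel),('all',dark|yel)):
    r=rect(m,232,112,285,160); print(n,r)
    P=[onz('w1',*p,.029) for p in cv2.boxPoints(r)]; print(np.array(P)[:,:2].tolist(), np.mean(P,0))
r=rect(dark,232,112,285,160)[0]
i2=np.load('pics/scene0.npz')['im'];h2=cv2.cvtColor(i2,cv2.COLOR_RGB2HSV); d2=((h2[...,2]<60)|((h2[...,0]>18)&(h2[...,0]<35)&(h2[...,1]>150))).astype(np.uint8)
r2=rect(d2,345,232,382,268); print('scene blob',r2); print('tri',tri('w1',r,'scene0',r2[0]))
for v in (203,225): print('wall',v,onz('w1',256,v,0),onz('w1',256,v,.03),onz('w1',256,v,.1))
for p in ((350,372),(512,158)): print('scene rail',onz('scene0',*p,0),onz('scene0',*p,.1))
for p in ((190,312),(500,230)): print('side rail top',onz('side0',*p,0),onz('side0',*p,.05),onz('side0',*p,.1))
cv2.imwrite('pics/c2.png',cv2.resize(im[100:240,200:320],None,fx=4,fy=4,interpolation=cv2.INTER_CUBIC)[:,:,::-1])
E
```

```text
dark ((258.9180603027344, 135.40164184570312), (27.656497955322266, 22.9039306640625), 76.75948333740234)
[[0.5069892822534718, -0.30872471377148375], [0.5355341309203218, -0.3022022570251231], [0.5443524263640273, -0.33629818380214843], [0.5149741523695037, -0.3432268258599239]] [ 0.5255 -0.3226  0.029 ]
yel ((269.7884826660156, 133.4423065185547), (17.258220672607422, 2.1572773456573486), 78.69007110595703)
[[0.5358163693430062, -0.309468860538516], [0.5385266953368737, -0.308938755806588], [0.5433168695649893, -0.33039181139801443], [0.540556499026488, -0.33094235529333105]] [ 0.5396 -0.3199  0.029 ]
all ((258.63934326171875, 135.46722412109375), (27.6564998626709, 25.07980728149414), 76.75948333740234)
[[0.5052660258289984, -0.3091184703905085], [0.5365271749052912, -0.30197534821673533], [0.545374356226892, -0.33605718877182117], [0.5132002847675695, -0.34364518290559]] [ 0.5251 -0.3227  0.029 ]
scene blob ((363.29241943359375, 250.22640991210938), (20.74144172668457, 21.428245544433594), 15.945395469665527)
tri (array([ 0.5265, -0.3256,  0.0139]), np.float64(0.0038582193019947985))
wall 203 [ 0.5218 -0.4259  0.    ] [ 0.5218 -0.4153  0.03  ] [ 0.5217 -0.3904  0.1   ]
wall 225 [ 0.5219 -0.4624  0.    ] [ 0.5218 -0.4489  0.03  ] [ 0.5217 -0.4175  0.1   ]
scene rail [ 0.3033 -0.4263  0.    ] [ 0.2338 -0.4529  0.1   ]
scene rail [ 1.096  -0.4465  0.    ] [ 0.8787 -0.4693  0.1   ]
side rail top [ 0.2745 -0.3187  0.    ] [ 0.2586 -0.3823  0.05  ] [ 0.2427 -0.4458  0.1   ]
side rail top [ 0.8982 -0.3687  0.    ] [ 0.8065 -0.4262  0.05  ] [ 0.7148 -0.4836  0.1   ]
```

View pics/c2.png

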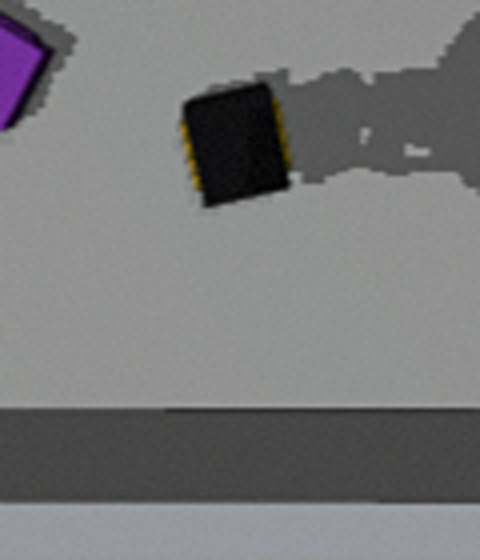

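Call:
jog_arm --motion '[0.1, 0.02, 0.2, 0, 0, -0.08, 0.7, 0.215, 0.022, 0.45, 0, 0, -0.161, 0.7, 0.215, 0.022, 0.6, 0, 0, -0.161, 0.7, 0.215, 0.022, 0.6, 0, 0, -0.161, 0.7, 0.215, 0.022, 0.6, 0, 0, -0.161, 0.7]'

```text
clock: 2.12
tcp_pos: [0.5264, -0.3269, 0.099]
orientation: [0.001, 0.612, 0.791, 0.0]
wrist_force: [-0.3, -0.8, 1.5]
finger_gap: 0.0604
grip_force: 0.0
```

```bash
python3 - <<'E'
from h import *
from scipy.spatial.transform import Rotation as R
np.set_printoptions(precision=4,suppress=True)
s=env.get_state(); im=snap('wrist','w2')
q=s['orientation']; print(s['tcp_pos'],R.from_quat(q,scalar_first=True).as_matrix())
E
```

```text
[ 0.5264 -0.3269  0.099 ] [[-0.2512  0.9679  0.0017]
 [ 0.9679  0.2512 -0.0013]
 [-0.0017  0.0013 -1.    ]]
```

View pics/w2.png

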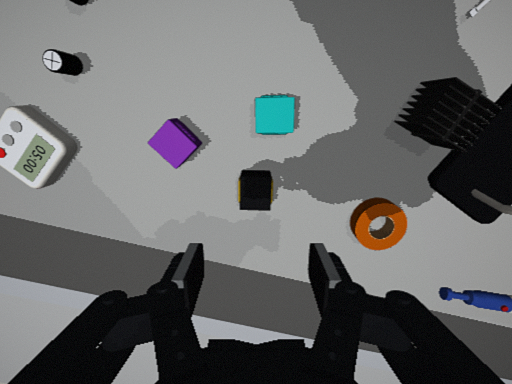

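The transformer is square to the fingers and centred between them at (256,188). Checking its position once more, then grasping.

```bash
python3 - <<'E'
from h import *
np.set_printoptions(precision=4,suppress=True)
for p in ((256,171),(256,197),(256,210),(242,185),(270,185)): print(onz('w2',*p,.029),onz('w2',*p,0))
print(tri('w1',(258.9,135.4),'w2',(256,184)))
E
```

```text
[ 0.5203 -0.3022  0.029 ] [ 0.5221 -0.3087  0.    ]
[ 0.5266 -0.3265  0.029 ] [ 0.5291 -0.3359  0.    ]
[ 0.5299 -0.3393  0.029 ] [ 0.5328 -0.3501  0.    ]
[ 0.511  -0.3184  0.029 ] [ 0.5117 -0.3268  0.    ]
[ 0.5362 -0.3119  0.029 ] [ 0.5399 -0.3195  0.    ]
(array([ 0.5263, -0.3267, -0.0162]), np.float64(0.0008342330693148603))
```

Call:
jog_arm --motion '[0.012, 0, 0.2, 0, 0, 0, 0.7, 0.012, 0, 0.4, 0, 0, 0, 0.7, 0.012, 0, 0.47, 0, 0, 0, 0.7, 0.012, 0, 0.47, 0, 0, 0, 0.7, 0.012, 0, 0.47, 0, 0, 0, 0.1, 0.012, 0, 0.47, 0, 0, 0, 0.1, 0.012, 0, 0.47, 0, 0, 0, 0.1, 0.012, 0, 0.47, 0, 0, 0, 0.1, 0.012, 0, 0.47, 0, 0, 0, 0.1, 0.012, 0, 0.47, 0, 0, 0, 0.1]' --newtons 40

```text
clock: 3.42
tcp_pos: [0.5248, -0.3246, 0.0033]
orientation: [-0.0, 0.612, 0.791, 0.0]
wrist_force: [0.3, -0.3, -0.0]
finger_gap: 0.0087
grip_force: 0.0
```

```bash
python3 - <<'E'
from h import *
a=snap('wrist','w3');b=snap('scene','s3');c=snap('side','d3')
f=lambda i:cv2.resize(i,(400,300),interpolation=cv2.INTER_AREA)
z=lambda i,x,y:cv2.resize(i[y-60:y+60,x-80:x+80],(400,300),interpolation=cv2.INTER_CUBIC)
cv2.imwrite('pics/m3.png',np.vstack([np.hstack([f(a),z(a,256,240)]),np.hstack([z(b,364,240),z(c,331,255)])])[:,:,::-1])
E
```

```text
(no output)
```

View pics/m3.png

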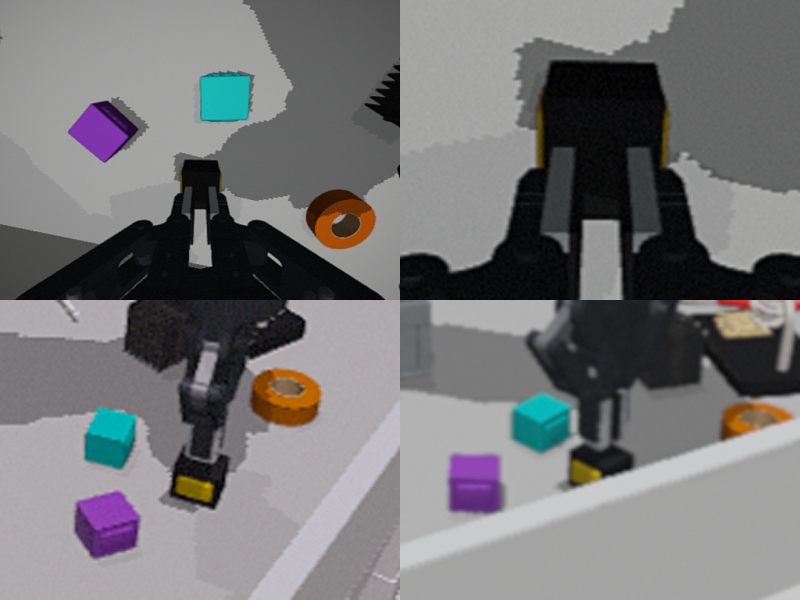

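The wrist view shows the transformer ahead of the nearly shut fingertips, which overlap its top face; scene view shows the fingers behind/above it. Projecting the TCP into the views to see which.

```bash
python3 - <<'E'
from h import *
np.set_printoptions(precision=4,suppress=True)
s=env.get_state(); p=s['tcp_pos']; print(p,s['wrist_force'],s['joint_pos'],s['finger_gap'])
def proj(f,X):
    c=np.load(f'pics/{f}.npz');T=np.linalg.inv(c['world_from_camera']);x=T[:3,:3]@X+T[:3,3];return (x[0]/x[2]*c['fx']+c['cx'],x[1]/x[2]*c['fy']+c['cy'])
for f in('w3','s3','d3'): print(f,[np.round(proj(f,p+np.array([0,0,h])),1) for h in(0,.03,.05)])
# zoom px -> image px ; wrist tip mid (600,150) ; scene tip (205,455),; side tip(605,445)
w=(176+200/2.5,180+150/2.5); sc=(284+205/2.5,180+155/2.5); sd=(251+205/2.5,195+145/2.5)
print(w,sc,sd,tri('w3',w,'s3',sc),tri('s3',sc,'d3',sd))
print(np.load('pics/w3.npz')['world_from_camera'])
# transformer now: scene bottom-front corners on z=0
for q in((172,498),(217,507),(228,483)): print(onz('s3',284+q[0]/2.5,180+(q[1]-300)/2.5,0))
E
```

```text
[ 0.5248 -0.3247  0.0033] [ 0.9338 -0.6588 -0.8708] [-0.684   0.5126 -0.1472  0.911   0.      0.6338] 0.008564373240852395
w3 [array([256., 229.]), array([256.1, 250.4]), array([256.2, 269.3])]
s3 [array([360.6, 255. ]), array([362.6, 242. ]), array([364., 233.])]
d3 [array([331.1, 267.7]), array([331.8, 252.5]), array([332.2, 242.1])]
(256.0, 240.0) (366.0, 242.0) (333.0, 253.0) (array([ 0.5273, -0.3249,  0.0291]), np.float64(0.010992035943058396)) (array([ 0.5226, -0.3317,  0.0373]), np.float64(0.0013401684246949644))
[[ 0.9682  0.2366  0.0809  0.504 ]
 [ 0.2501 -0.9181 -0.3075 -0.2452]
 [ 0.0015  0.318  -0.9481  0.1788]
 [ 0.      0.      0.      1.    ]]
[ 0.5095 -0.3177  0.    ]
[ 0.5208 -0.3474  0.    ]
[ 0.5494 -0.3417  0.    ]
```

The views agree that the visible fingertips are about 25 mm higher than the reported TCP, just above the transformer's top: no contact force and an unmoved transformer fit this. I'll open and go lower in small steps, watching the force.

Call:
jog_arm --motion '[0, 0, -0.05, 0, 0, 0, 0.7, 0, 0, -0.05, 0, 0, 0, 0.7, 0, 0, -0.05, 0, 0, 0, 0.7, 0, 0, -0.05, 0, 0, 0, 0.7, 0, 0, 0, 0, 0, 0, 0.7, 0, 0, 0.015, 0, 0, 0, 0.7, 0, 0, 0.025, 0, 0, 0, 0.7, 0, 0, 0.025, 0, 0, 0, 0.7]'

```text
clock: 4.58
tcp_pos: [0.5247, -0.3246, -0.002]
orientation: [-0.0, 0.612, 0.791, 0.0]
wrist_force: [0.2, 0.4, 0.1]
finger_gap: 0.0599
grip_force: 0.0
```

```bash
python3 - <<'E'
from h import *
a=snap('wrist','w4');b=snap('scene','s4');c=snap('side','d4')
z=lambda i,x,y:cv2.resize(i[y-60:y+60,x-80:x+80],(400,300),interpolation=cv2.INTER_CUBIC)
cv2.imwrite('pics/m4.png',np.vstack([np.hstack([z(a,256,240),z(np.load('pics/wrist0.npz')['im'],180,250)]),np.hstack([z(b,364,240),z(c,331,255)])])[:,:,::-1])
print(env.get_state()['tcp_pos'])
E
```

```text
[ 0.52502488 -0.32481089 -0.00149532]
```

View pics/m4.png

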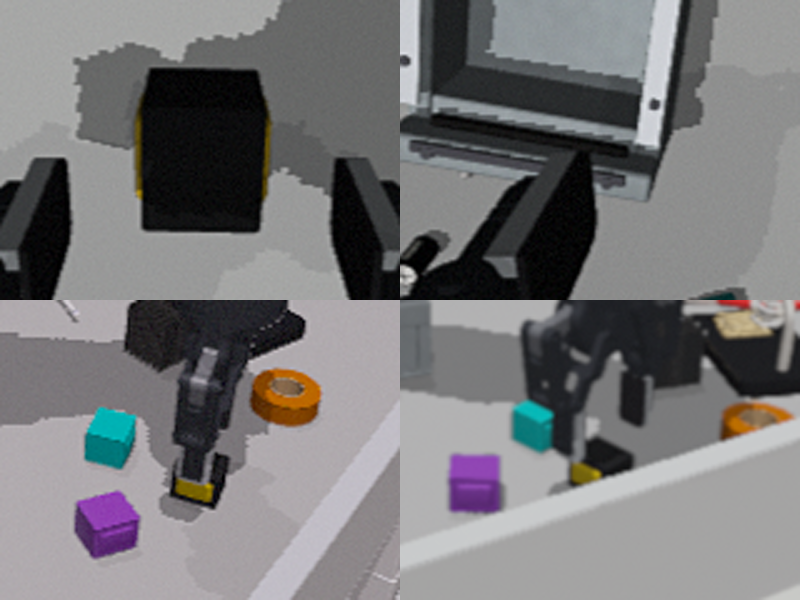

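```bash
python3 - <<'E'
from h import *
np.set_printoptions(precision=4,suppress=True)
sc=(284+205/2.5,180+184/2.5); sd=(251+180/2.5,195+160/2.5)
print(tri('s4',sc,'d4',sd))
# tip corner gap in wrist: (68,160),(333,160) zoom -> 265/2.5 px for 59.9mm
print('depth',.0599*273.94/(265/2.5))
o=ray('w4',176+68/2.5,180+160/2.5);c=np.load('pics/w4.npz')['world_from_camera']
D=.0599*273.94/(265/2.5); print(o[0]+o[1]*D)
E
```

```text
(array([ 0.4908, -0.3478,  0.0425]), np.float64(0.0012574052478559565))
depth 0.15480194339622644
[ 0.4938 -0.3242  0.0351]
```

Stereo and pad-spacing both put the open fingertips at z ≈ 0.035–0.042 with the TCP reading −0.0015: the tips really are about 30 mm behind the reported TCP. Going lower in guarded steps.

Call:
jog_arm --motion '[0, 0, 0.03, 0, 0, 0, 0.6, 0, 0, 0.06, 0, 0, 0, 0.6, 0, 0, 0.06, 0, 0, 0, 0.6]'

```text
clock: 5.1
tcp_pos: [0.5242, -0.3242, -0.0146]
orientation: [-0.001, 0.612, 0.791, 0.0]
wrist_force: [0.5, -0.5, -0.1]
finger_gap: 0.0508
grip_force: 0.0
```

Call:
jog_arm --motion '[0, 0, 0.025, 0, 0, 0, 0.6, 0, 0, 0.05, 0, 0, 0, 0.6, 0, 0, 0.05, 0, 0, 0, 0.6]'

```text
clock: 5.48
tcp_pos: [0.5244, -0.3244, -0.0243]
orientation: [-0.001, 0.612, 0.791, 0.0]
wrist_force: [-1.2, 0.4, 0.3]
finger_gap: 0.0514
grip_force: 0.0
```

Call:
jog_arm --motion '[0, 0, 0, 0, 0, 0, 0.3, 0, 0, 0, 0, 0, 0, 0.2, 0, 0, 0, 0, 0, 0, 0.2, 0, 0, 0, 0, 0, 0, 0.2, 0, 0, 0, 0, 0, 0, 0.2]'

```text
clock: 6.1
tcp_pos: [0.5251, -0.3249, -0.0234]
orientation: [0.0, 0.612, 0.791, 0.0]
wrist_force: [-0.5, 0.2, 1.2]
finger_gap: 0.0293
grip_force: 40.2
```

Call:
jog_arm --motion '[0, 0, -0.2, 0, 0, 0, 0.2, 0, 0, -0.45, 0, 0, 0, 0.2, 0.1, 0, -0.62, 0, 0, 0, 0.2, 0.3, 0.01, -0.65, 0, 0, 0, 0.2, 0.55, 0.02, -0.65, 0, 0, 0, 0.2, 0.78, 0.021, -0.65, 0, 0, 0, 0.2, 0.78, 0.021, -0.65, 0, 0, 0, 0.2]'

```text
clock: 6.98
tcp_pos: [0.4879, -0.1692, 0.1059]
orientation: [-0.001, 0.611, 0.792, -0.0]
wrist_force: [0.8, -0.7, -1.4]
finger_gap: 0.0294
grip_force: 39.9
```

Call:
jog_arm --motion '[0.2, 0.005, 0, 0, 0, 0.08, 0.2, 0.45, 0.015, 0, 0, 0, 0.18, 0.2, 0.7, 0.02, 0, 0, 0, 0.287, 0.2, 0.78, 0.021, 0, 0, 0, 0.287, 0.2, 0.78, 0.021, 0, 0, 0, 0.287, 0.2, 0.78, 0.021, 0, 0, 0, 0.287, 0.2]'

```text
clock: 7.72
tcp_pos: [0.4559, -0.0218, 0.1064]
orientation: [0.001, 0.774, 0.634, 0.0]
wrist_force: [0.2, 0.1, -1.5]
finger_gap: 0.0291
grip_force: 39.9
```

```bash
python3 - <<'E'
from h import *
from scipy.spatial.transform import Rotation as R
np.set_printoptions(precision=4,suppress=True)
s=env.get_state(); im=snap('wrist','w5'); print(s['tcp_pos'],s['grip_force'],R.from_quat(s['orientation'],scalar_first=True).as_matrix())
b=snap('scene','s5')
cv2.imwrite('pics/m5.png',np.hstack([cv2.resize(im,(400,300)),cv2.resize(b[100:280,90:330],(400,300),interpolation=cv2.INTER_CUBIC)])[:,:,::-1])
E
```

```text
[ 0.4559 -0.0218  0.1064] 39.88898813724518 [[ 0.1969  0.9804  0.0009]
 [ 0.9804 -0.1969 -0.0008]
 [-0.0006  0.001  -1.    ]]
```

View pics/m5.png

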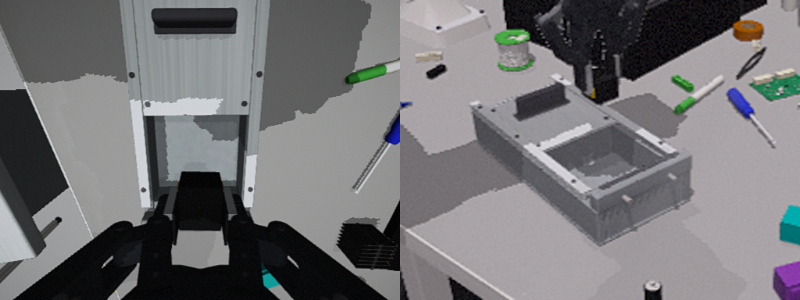

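Wrist (full scale): lid leading edge from about (189,145) to (317,145), rail screws (168,95)/(331,95) and (183,241)/(324,242), bar around (249,26), transformer held at (256,245). Scene: transformer held high above the case.

```bash
python3 - <<'E'
from h import *
np.set_printoptions(precision=4,suppress=True)
ex=np.array([.9804,-.1969]);ey=np.array([.1969,.9804]);p0=np.array([.4559,-.0218])
f=lambda n,u,v,z: print(n,onz('w5',u,v,z),(lambda d:(d@ex,d@ey))(onz('w5',u,v,z)[:2]-p0))
f('leadL',189,145,.0565);f('leadR',317,145,.0565)
for q in((168,95),(331,95),(183,241),(324,242)): f('bolt',*q,.061)
f('bar topL',197,13,.0845);f('bar topR',302,13,.0845);f('bar botfront',249,42,.0595)
E
```

```text
leadL [0.4125 0.0397 0.0565] (np.float64(-0.054631631695695335), np.float64(0.0517944529840335))
leadR [0.5148 0.0191 0.0565] (np.float64(0.04971418476375091), np.float64(0.0517509370877904))
bolt [0.4084 0.0793 0.061 ] (np.float64(-0.06649247750293297), np.float64(0.08981323020475461))
bolt [0.5291 0.0551 0.061 ] (np.float64(0.0566436465234825), np.float64(0.08981084731984476))
bolt [ 0.3851 -0.0412  0.061 ] (np.float64(-0.06557063003782246), np.float64(-0.03297590549562224))
bolt [ 0.5091 -0.0673  0.061 ] (np.float64(0.06113998520638312), np.float64(-0.034146191228095896))
bar topL [0.4468 0.1194 0.0845] (np.float64(-0.036673197777093665), np.float64(0.13660432926981825))
bar topR [0.5107 0.1066 0.0845] (np.float64(0.028404558564447395), np.float64(0.13663991898699174))
bar botfront [0.4756 0.1023 0.0595] (np.float64(-0.005084651444694933), np.float64(0.12558000946314424))
```

Call:
jog_arm --motion '[0, -0.012, 0.15, 0, 0, 0, 0.2, 0, -0.012, 0.3, 0, 0, 0, 0.2, 0, -0.012, 0.42, 0, 0, 0, 0.2, 0, -0.012, 0.54, 0, 0, 0, 0.2, 0, -0.012, 0.6, 0, 0, 0, 0.2, 0, -0.012, 0.6, 0, 0, 0, 0.2]'

```text
clock: 8.57
tcp_pos: [0.4521, -0.0205, -0.0143]
orientation: [-0.001, 0.774, 0.633, -0.001]
wrist_force: [-0.1, 0.8, -1.1]
finger_gap: 0.0292
grip_force: 39.9
```

Call:
jog_arm --motion '[0, 0, 0.01, 0, 0, 0, 0.2, 0, 0, 0.015, 0, 0, 0, 0.2, 0, 0, 0.015, 0, 0, 0, 0.2]'

```text
clock: 8.95
tcp_pos: [0.453, -0.0201, -0.0162]
orientation: [0.0, 0.773, 0.634, 0.0]
wrist_force: [0.3, -0.1, -1.1]
finger_gap: 0.0291
grip_force: 39.9
```

Call:
jog_arm --motion '[0, 0, 0.008, 0, 0, 0, 0.2, 0, 0, 0.008, 0, 0, 0, 0.2, 0, 0, 0.008, 0, 0, 0, 0.3, 0, 0, 0.008, 0, 0, 0, 0.4, 0, 0, 0.008, 0, 0, 0, 0.5, 0, 0, 0.008, 0, 0, 0, 0.5, 0, 0, -0.1, 0, 0, 0, 0.5, 0, 0, -0.3, 0, 0, 0, 0.5, 0, 0, -0.55, 0, 0, 0, 0.5, 0, 0, -0.75, 0, 0, 0, 0.5, 0, 0, -0.75, 0, 0, 0, 0.5]'

```text
clock: 10.32
tcp_pos: [0.4552, -0.0206, 0.1366]
orientation: [0.003, 0.773, 0.634, 0.002]
wrist_force: [-0.7, -0.5, -0.6]
finger_gap: 0.0425
grip_force: 0.0
```

```bash
python3 - <<'E'
from h import *
np.set_printoptions(precision=4,suppress=True)
im=snap('wrist','w6'); hsv=cv2.cvtColor(im,cv2.COLOR_RGB2HSV)
print(env.get_state()['tcp_pos'])
yel=((hsv[...,0]>16)&(hsv[...,0]<36)&(hsv[...,1]>110)).astype(np.uint8)
ex=np.array([.9804,-.1969]);ey=np.array([.1969,.9804]);p0=np.array([.453,-.0205])
for n,m in(('yel',yel),('dark',(hsv[...,2]<45).astype(np.uint8))):
  for c in cv2.findContours(m,0,2)[0]:
    if cv2.contourArea(c)>8:
        r=cv2.minAreaRect(c)
        if 150<r[0][0]<350 and r[0][1]<330: d=onz('w6',*r[0],.034)[:2]-p0; print(n,np.round(r[0]+r[1]+(r[2],),1),d@ex,d@ey)
E
```

```text
[ 0.4538 -0.0203  0.1346]
yel [267. 184.   2.  22.   0.] 0.014570814786069487 0.0042698583704560335
yel [238.5 183.5  21.    1.   90. ] -0.015434171294670443 0.004880868486494159
dark [253. 183.  34.  28.  90.] -0.00017719535163502047 0.005393259504631146
dark [256.  263.5 239.  484.   90. ] 0.0030087841548769607 -0.09176111641253001
dark [250.  39.  26.  92.  90.] -0.0024431999855868067 0.1392038496672367
```

Transformer sits upright, square and centred (black top 34×28 px with both yellow sides showing). Next: behind the bar with the fingers shut.

Call:
jog_arm --motion '[0.25, 0, 0, 0, 0, 0, 0, 0.5, 0, 0, 0, 0, 0, 0, 0.75, 0, 0, 0, 0, 0, 0, 0.87, 0, 0, 0, 0, 0, 0, 0.87, 0, 0.15, 0, 0, 0, 0, 0.87, 0, 0.3, 0, 0, 0, 0, 0.87, 0, 0.38, 0, 0, 0, 0, 0.87, 0, 0.42, 0, 0, 0, 0, 0.87, 0, 0.42, 0, 0, 0, 0]'

```text
clock: 11.5
tcp_pos: [0.4858, 0.1504, 0.0482]
orientation: [-0.001, 0.774, 0.634, -0.001]
wrist_force: [0.4, -0.1, 0.6]
finger_gap: 0.0001
grip_force: 0.0
```

```bash
python3 - <<'E'
from h import *
np.set_printoptions(precision=4,suppress=True)
snap('scene','s7');snap('side','d7')
s=env.get_state();print(s['tcp_pos'],s['wrist_force'],s['finger_gap'])
E
```

```text
[0.487  0.1505 0.0495] [-0.0232 -0.4412  0.89  ] -0.00010373191482709185
```

Call:
jog_arm --motion '[0, 0, 0.02, 0, 0, 0, 0, -0.025, 0, 0.02, 0, 0, 0, 0, -0.05, 0, 0.02, 0, 0, 0, 0, -0.075, 0, 0.02, 0, 0, 0, 0, -0.1, 0, 0.02, 0, 0, 0, 0, -0.125, 0, 0.02, 0, 0, 0, 0, -0.15, 0, 0.02, 0, 0, 0, 0, -0.175, 0, 0.02, 0, 0, 0, 0]'

```text
clock: 12.6
tcp_pos: [0.4803, 0.1176, 0.0455]
orientation: [-0.001, 0.773, 0.634, 0.002]
wrist_force: [1.0, 6.1, 0.3]
finger_gap: -0.0
grip_force: 3.2
```

Call:
jog_arm --motion '[-0.025, 0, 0, 0, 0, 0, 0, -0.05, 0, 0, 0, 0, 0, 0, -0.075, 0, 0, 0, 0, 0, 0, -0.1, 0, 0, 0, 0, 0, 0, -0.125, 0, 0, 0, 0, 0, 0, -0.15, 0, 0, 0, 0, 0, 0, -0.175, 0, 0, 0, 0, 0, 0, -0.2, 0, 0, 0, 0, 0, 0, -0.225, 0, 0, 0, 0, 0, 0, -0.25, 0, 0, 0, 0, 0, 0, -0.275, 0, 0, 0, 0, 0, 0, -0.3, 0, 0, 0, 0, 0, 0]'

```text
clock: 14.1
tcp_pos: [0.4688, 0.0588, 0.0455]
orientation: [-0.001, 0.773, 0.634, 0.002]
wrist_force: [2.5, 6.3, -0.6]
finger_gap: 0.0
grip_force: 3.2
```

Call:
jog_arm --motion '[-0.012, 0, 0, 0, 0, 0, 0, -0.025, 0, 0, 0, 0, 0, 0, -0.037, 0, 0, 0, 0, 0, 0, -0.05, 0, 0, 0, 0, 0, 0]'

```text
clock: 14.6
tcp_pos: [0.4669, 0.049, 0.0455]
orientation: [-0.001, 0.773, 0.634, 0.002]
wrist_force: [2.5, 5.5, -1.1]
finger_gap: 0.0001
grip_force: 3.1
```

Call:
jog_arm --motion '[-0.01, 0, 0, 0, 0, 0, 0, -0.02, 0, 0, 0, 0, 0, 0, -0.03, 0, 0, 0, 0, 0, 0]'

```text
clock: 14.98
tcp_pos: [0.4657, 0.0431, 0.0455]
orientation: [-0.001, 0.773, 0.634, 0.002]
wrist_force: [3.3, 5.7, -2.0]
finger_gap: 0.0002
grip_force: 3.1
```

Call:
jog_arm --motion '[-0.01, 0, 0, 0, 0, 0, 0, -0.02, 0, 0, 0, 0, 0, 0]'

```text
clock: 15.22
tcp_pos: [0.4649, 0.0391, 0.0455]
orientation: [-0.001, 0.773, 0.634, 0.002]
wrist_force: [2.3, 5.5, -1.0]
finger_gap: 0.0001
grip_force: 3.1
```

Still only friction (≈6 N); continuing.

Call:
jog_arm --motion '[-0.01, 0, 0, 0, 0, 0, 0, -0.02, 0, 0, 0, 0, 0, 0]'

```text
clock: 15.48
tcp_pos: [0.4641, 0.0352, 0.0455]
orientation: [-0.001, 0.773, 0.634, 0.002]
wrist_force: [2.1, 6.1, -1.3]
finger_gap: 0.0001
grip_force: 3.1
```

Call:
jog_arm --motion '[-0.01, 0, 0, 0, 0, 0, 0, -0.02, 0, 0, 0, 0, 0, 0]'

```text
clock: 15.72
tcp_pos: [0.4634, 0.0313, 0.0455]
orientation: [-0.001, 0.773, 0.634, 0.002]
wrist_force: [2.5, 6.0, -1.3]
finger_gap: -0.0002
grip_force: 3.1
```

Call:
jog_arm --motion '[-0.01, 0, 0, 0, 0, 0, 0, -0.02, 0, 0, 0, 0, 0, 0]'

```text
clock: 15.98
tcp_pos: [0.4626, 0.0273, 0.0455]
orientation: [-0.001, 0.773, 0.634, 0.002]
wrist_force: [2.2, 6.1, -0.9]
finger_gap: -0.0001
grip_force: 3.1
```

Call:
jog_arm --motion '[-0.01, 0, 0, 0, 0, 0, 0, -0.015, 0, 0, 0, 0, 0, 0]'

```text
clock: 16.23
tcp_pos: [0.462, 0.0244, 0.0455]
orientation: [-0.001, 0.773, 0.634, 0.002]
wrist_force: [3.4, 5.4, -0.7]
finger_gap: -0.0001
grip_force: 3.0
```

Call:
jog_arm --motion '[-0.01, 0, 0, 0, 0, 0, 0, -0.015, 0, 0, 0, 0, 0, 0]'

```text
clock: 16.48
tcp_pos: [0.4614, 0.0214, 0.0455]
orientation: [-0.001, 0.773, 0.634, 0.002]
wrist_force: [1.8, 6.4, -0.7]
finger_gap: 0.0002
grip_force: 3.0
```

Call:
jog_arm --motion '[-0.01, 0, 0, 0, 0, 0, 0, -0.015, 0, 0, 0, 0, 0, 0]'

```text
clock: 16.73
tcp_pos: [0.4609, 0.0185, 0.0455]
orientation: [-0.001, 0.773, 0.634, 0.002]
wrist_force: [2.8, 5.5, -0.9]
finger_gap: 0.0
grip_force: 3.0
```

Call:
jog_arm --motion '[-0.01, 0, 0, 0, 0, 0, 0, -0.015, 0, 0, 0, 0, 0, 0]'

```text
clock: 16.98
tcp_pos: [0.4603, 0.0155, 0.0455]
orientation: [-0.001, 0.773, 0.634, 0.002]
wrist_force: [2.1, 5.7, -1.4]
finger_gap: -0.0001
grip_force: 3.0
```

Call:
jog_arm --motion '[-0.01, 0, 0, 0, 0, 0, 0, -0.015, 0, 0, 0, 0, 0, 0]'

```text
clock: 17.23
tcp_pos: [0.4597, 0.0126, 0.0455]
orientation: [-0.001, 0.773, 0.634, 0.002]
wrist_force: [2.7, 5.7, -1.3]
finger_gap: 0.0001
grip_force: 3.0
```

Call:
jog_arm --motion '[-0.008, 0, 0, 0, 0, 0, 0, -0.015, 0, 0, 0, 0, 0, 0]'

```text
clock: 17.48
tcp_pos: [0.4593, 0.0101, 0.0455]
orientation: [-0.001, 0.773, 0.634, 0.002]
wrist_force: [2.5, 7.6, -1.5]
finger_gap: -0.0006
grip_force: 4.1
```

Call:
jog_arm --motion '[-0.007, 0, 0, 0, 0, 0, 0, -0.01, 0, 0, 0, 0, 0, 0]'

```text
clock: 17.73
tcp_pos: [0.4589, 0.0085, 0.0455]
orientation: [-0.001, 0.773, 0.634, 0.003]
wrist_force: [3.7, 8.1, -0.6]
finger_gap: 0.0
grip_force: 4.7
```

Rubber contact felt (force rising). Millimetre steps now.

Call:
jog_arm --motion '[-0.005, 0, 0, 0, 0, 0, 0, -0.007, 0, 0, 0, 0, 0, 0]'

```text
clock: 17.98
tcp_pos: [0.4588, 0.0076, 0.0455]
orientation: [-0.001, 0.773, 0.634, 0.003]
wrist_force: [3.8, 10.5, -1.5]
finger_gap: 0.0002
grip_force: 5.6
```

Call:
jog_arm --motion '[-0.003, 0, 0, 0, 0, 0, 0, -0.005, 0, 0, 0, 0, 0, 0]'

```text
clock: 18.23
tcp_pos: [0.4587, 0.0076, 0.0456]
orientation: [-0.002, 0.773, 0.635, 0.004]
wrist_force: [4.4, 14.5, -1.3]
finger_gap: 0.0003
grip_force: 7.3
```

Solid stop: about 15 N total, ~9 N on the rubber. Backing off and lifting.

Call:
jog_arm --motion '[0.01, 0, 0, 0, 0, 0, 0, 0.03, 0, 0, 0, 0, 0, 0, 0.1, 0, 0, 0, 0, 0, 0, 0.2, 0, 0, 0, 0, 0, 0, 0.2, 0, -0.2, 0, 0, 0, 0, 0.2, 0, -0.5, 0, 0, 0, 0, 0.2, 0, -0.75, 0, 0, 0, 0, 0.2, 0, -0.75, 0, 0, 0, 0]'

```text
clock: 19.23
tcp_pos: [0.4681, 0.0436, 0.1996]
orientation: [0.003, 0.773, 0.634, 0.003]
wrist_force: [-0.1, -0.2, -0.6]
finger_gap: 0.0001
grip_force: 0.0
```

```bash
python3 - <<'E'
from h import *
np.set_printoptions(precision=4,suppress=True)
a=[snap('scene','s8'),snap('side','d8')]; snap('wrist','w8')
s=env.get_state();print(s['tcp_pos'],s['wrist_force'],s['clock'])
# changes outside case: heat sink, cans, decoys
for n,f0,f1,boxes in(('scene','scene0','s8',dict(sink=(333,172,365,210),cans=(232,262,280,305),cubes=(312,222,342,284))),('side','side0','d8',dict(sink=(340,198,375,230),cans=(192,246,222,284)))):
  A,B=[np.load(f'pics/{f}.npz')['im'].astype(int) for f in(f0,f1)]
  for k,(x0,y0,x1,y1) in boxes.items(): print(n,k,np.abs(A-B)[y0:y1,x0:x1].mean())
# bar: dark blob in wrist view
im=np.load('pics/w8.npz')['im'];m=(im.max(2)<60).astype(np.uint8)
for c in cv2.findContours(m,0,2)[0]:
  r=cv2.minAreaRect(c)
  if 300<cv2.contourArea(c)<6000: print(np.round(r[0]+r[1]+(r[2],),1),onz('w8',*r[0],.0715))
E
```

```text
[0.4647 0.0436 0.1945] [-0.1644 -0.1608 -0.7818] 19.375
scene sink 4.293037280701754
scene cans 4.5912467700258395
scene cubes 3.5908602150537634
side sink 1.1205357142857142
side cans 2.674853801169591
[ 13. 273.  26.  40.   0.] [ 0.1405 -0.0124  0.0715]
[255.5 219.5  13.   59.   90. ] [ 0.4562 -0.001   0.0715]
[ 23.7 247.7  97.5  25.   73. ] [0.1703 0.0183 0.0715]
[464.5  25.5  51.   93.   90. ] [0.6912 0.1562 0.0715]
[23.7 36.  84.2 47.  68.7] [0.2754 0.2304 0.0715]
```

```bash
python3 -c "
from h import *
print(env.hand_in())"
```

```text
the job is handed in; nothing more can be done
None
```

The transformer is upright in the compartment and released. The lid is pushed home against the seal: it stopped solid at about 15 N total, roughly 9 N of that on the rubber. The arm is clear and the job was handed in about 19 s into the 59 s limit; I didn't re-measure the lid precisely after letting go, but its 5–7 N friction exceeds the seal's 4 N push-back.

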